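Turn over the colour chart card

TASK

The box of indicator strips stands where the hinged colour card has to come down. With the fingertips, push the box along the worktop, upright and never picked up, until it is clear of the card's landing place on the left of the spine; then push the card up by its blue edge bead, over the spine and down until it lies flat on the left side. Leave the beaker, dish, stopper and flask where they are.

Things in the scene. Friction and masses are not known exactly. Their poses are not given: they have to be found in the camera images.
- card_stand: Grey stand fixed to the worktop: low spine block, 164 mm along its x, 44 mm wide (y), 26 mm high, end cheeks 38 mm high. Origin: middle of its underside, on the worktop; x runs along the spine, roughly away from the robot, y to the left, z up. Hinge axis: along x, 28 mm above the origin. Landing place of the card: x -60 to +60 mm, y 0 to +130 mm, bare worktop.
- card_leaf (a joint): Hinge of the card, rad: 0 = flat on the right (-y of the stand), pi/2 = upright, pi = flat on the left (+y), its stop. Starts at 0 to 0.3. Stiff: the card stays at any angle where it is left and takes 1 to 2 N at the bead to turn. Lying flat on either side it is level at 28 mm height over bare worktop, with 20 mm free below the bead.
- bead_mid (a point): Middle of the blue bead, on its centre line, 122 mm from the hinge axis. The card is a rigid white plate with colour patches on both faces, 120 mm along the spine, 4 mm thick; its outer edge is this round bead, 16 mm in diameter, 120 mm long, parallel to the spine (outer rim 130 mm from the hinge axis).
- strip_box: Small carton of indicator strips, blue band and rainbow patches, loose, standing left of the spine: 26 mm (its x) by 60 mm (its y) by 45 mm high, about 80 g. Origin: centre of its underside, z up. Clear of the landing place when its centre is over 73 mm from the stand's origin along the stand's x (either way), or over 142 mm along its +y, and no part is under the card.
- beaker: Clear 250 ml beaker, 71x75x92 mm, loose, well to the left; origin at the centre of its underside. To be left alone.
- dish: Covered petri dish, 65 mm across, 15 mm high, loose, near the front edge on the right; origin at the centre of its underside. To be left alone.
- red_stopper: Red rubber stopper, 29 mm across, 25 mm high, loose, on the right; origin at the centre of its underside. To be left alone.
- flask: Conical flask, 83 mm across, 130 mm high, loose, far right; origin at the centre of its underside. To be left alone.

How it is judged:
On the way, in this order (a step that is already met when the one before it is completed fails the run):
1. the box has been pushed clear of the landing place and stands there, the card not yet turned ((x of strip_box in the frame of card_stand above 0.073 m or x of strip_box in the frame of card_stand below -0.073 m or y of strip_box in the frame of card_stand above 0.142 m) and angle between strip_box's own z axis and vertical below 0.2 rad and linear speed of strip_box below 0.2 m/s), for 0.2 s.
2. the card has been pushed past upright (value of joint card_leaf above 1.65 rad), for 0.05 s.
At the end, for the whole second after the job is handed in: The card lies flat on the left (hinge within 0.1 rad of its left stop); the box stands upright on the worktop (tilt under 0.1 rad, underside within 10 mm of it), at rest, its centre more than 73 mm along the spine from the stand's middle or more than 142 mm to the left of the hinge (value of joint card_leaf above 3.04 rad and (x of strip_box in the frame of card_stand above 0.073 m or x of strip_box in the frame of card_stand below -0.073 m or y of strip_box in the frame of card_stand above 0.142 m) and angle between strip_box's own z axis and vertical below 0.1 rad and height (world z) of strip_box between -0.01 and 0.01 m and linear speed of strip_box below 0.02 m/s); the robot touches nothing.
It fails at once if the box of strips is lifted (more than 15 mm) (height (world z) of strip_box above 0.015 m).
It fails at once if the box of strips is tipped over (angle between strip_box's own z axis and vertical above 0.6 rad).
It fails at once if the beaker, dish, stopper or flask is disturbed (more than 20 mm) (distance of any of beaker, dish, red_stopper, flask from where it was at the start of the episode above 0.02 m).
It also fails if it takes over 61 s, if anything falls off the work surface, if the arm or the gripper's body presses on something with over 40 N, if the wrist force passes 120 N, or if a joint passes its speed limit or range.

ROBOT

A 6-joint arm with a two-finger parallel gripper is mounted at the origin on a cart in front of the work surface, level with it; the furniture and walls round the work are solid. World frame = base frame: x ahead of the robot, y to its left, z up, the work surface at z = 0. Lengths are in m, angles in rad, forces in N, time in s.
With the tool pointing down it reaches from about 0.375 to 0.9 m from the base axis. Payload 3.1 kg.
Tool frame: the origin (TCP) lies at the very end of the fingers, on their centre line; the grasp point (between the pads) lies 19 mm behind it (grip_depth is the distance from the TCP to the grasp point, in m); z points along the fingers, y is the line along which they close (so a half turn about z gives the same grasp; the last joint's range is limited). The gripper opens to 85 mm and grips with 20 to 120 N. Pads are 22 mm wide; open, the fingers measure 114 mm over their backs; the gripper's body (76 mm by 85 mm) begins 54 mm behind the grasp point. The pads swing forward as they close: fully open they stand 13 mm farther back than shut.
Start: joints at [1.133, 0.527, 1.433, -0, 1.181, -0.178], TCP at [0.16, 0.604, 0.231] pointing down, gripper open.
Joint ranges: [-3.08, 3.08], [-0.75, 2.2], [0.22, 2.44], [-1.43, 4.57], [0, 2.65], [-2.85, 2.85]. Speed limits (rad/s): [2.79, 2.79, 3.14, 3.14, 3.14, 3.14].

INTERFACE

Orientations are given as a unit quaternion [x, y, z, w].
In Python, from station import * gives the robot as it stands.
- The arm moves only by the tool apply_moves, never from a script. Its argument "plan" is a list of rows, each a list of 7 numbers: the shift along the tool's x, y, z in m, then the turn, a rotation vector about the tool's x, y, z in rad, then the gripper command: -1 is fully open, 1 is shut, values between are in proportion. In form: [[dx, dy, dz, wx, wy, wz, jaw], ...]. A call has 1 to 8 rows; each row shifts and turns the commanded pose from where the row before left it, along the tool's axes as they then stand; what a row does not reach is not made up. A row lasts 1/8 s, in which the tool goes at most 62.5 mm and 10.7 degrees, less where a joint would pass 70% of its speed; a pose out of reach is approached as far as the arm can. A call is refused whole if a number of a shift passes 0.0625 or a number of a turn 0.188, either way. A call with a gripper value outside its range is refused whole. The fingers move at their own pace and stop on an object; "force" is the grip in N (left out, the last holds). Time passes only in rows, so rows that do not move let the fingers close. It gives the time, the measured TCP pose, the force, the opening and the grip force at its end, in the units of the state.
- sense(): the state, without advancing time (a new reading comes with each control period).
- snapshot(name): name is "scene" or "side" or "wrist"; returns the picture (384x512x3 uint8, red, green, blue); there is no depth.
- calibration(name): a dict with "camera_matrix" (3x3 intrinsics, pixels), "R" (3x3) and "t" (3): a world point X has camera coordinates R X + t; the wrist camera has in their place "mount" (4x4, takes a point from camera to tool coordinates, whose origin is the TCP and whose axes are the flange's). Camera axes: x right, y down, z forward; pixel columns grow to the right and rows downward; lengths in m; the calibration is good to about 2 mm. A picture is of the moment at which its call begins: read the wrist's pose just before it. calibration takes no time and is no camera call.
- sign_off(): hands the job in; it is judged then, once.
The state is a dict: "t": time; "q": joint angles; "qd": joint speeds; "tau": joint torques, N m; "tcp_pos": TCP position; "tool_rot": TCP orientation; "force": force on the tool from outside, world axes, zero at the start; "ft_torque": the same for the moment, N m; "finger_gap": opening from 0.0 (shut) to 1.0 (fully open); "gripper_force": force on a finger pad.
Only numpy, scipy, OpenCV 4.12 (cv2) and the standard library are available. Lean on these libraries where they do the work, as an engineer would, in place of code of your own. Each camera call takes 0.05 s, during which the arm holds its last target. There are 200 camera calls.

## Working session

There is one attempt and no reset: what is moved stays moved. The work goes in short steps, Python scripts to look and compute and a tool call to move; the robot and the scene stay as the last step left them, time stands still between calls to the robot, and variables do not carry over. Pictures are saved under pics/ and viewed, at most 13 in all, crops included, and the job is handed in when it is done.

Besides the shell and the picture viewer there is one more tool, called after "Request:" by a JSON object that holds its "method" and its "body", one argument or row to a line. apply_moves: Moves the arm, as the interface text tells. Its arguments: {"type":"object","properties":{"plan":{"type":"array"},"force":{"type":"number"}},"required":["plan"]}

```bash
mkdir -p pics; python3 - <<'E'
from station import *
import cv2,numpy as np
s=sense();print(s['t'],s['tcp_pos'],s['tool_rot'])
for n in ('scene','side'):
    im=snapshot(n);np.save('pics/%s0.npy'%n,im);cv2.imwrite('pics/%s0.png'%n,cv2.resize(im[:,:,::-1],(768,576),interpolation=cv2.INTER_CUBIC))
    c=calibration(n);print(n,c['camera_matrix'],(-np.array(c['R']).T@c['t']))
E
```

```text
0.0 [0.15961593 0.6035353  0.2303242 ] [ 1.29029312e-01  9.91640181e-01 -1.04120043e-03 -3.22917388e-04]
scene [[476.50603253   0.         258.51338353]
 [  0.         476.50603253 192.34039434]
 [  0.           0.           1.        ]] [-0.06767683  1.23038312  0.78292774]
side [[454.11085378   0.         254.66443401]
 [  0.         454.11085378 192.52284212]
 [  0.           0.           1.        ]] [ 0.06889047 -1.02138046  0.51460288]
```

View pics/scene0.png

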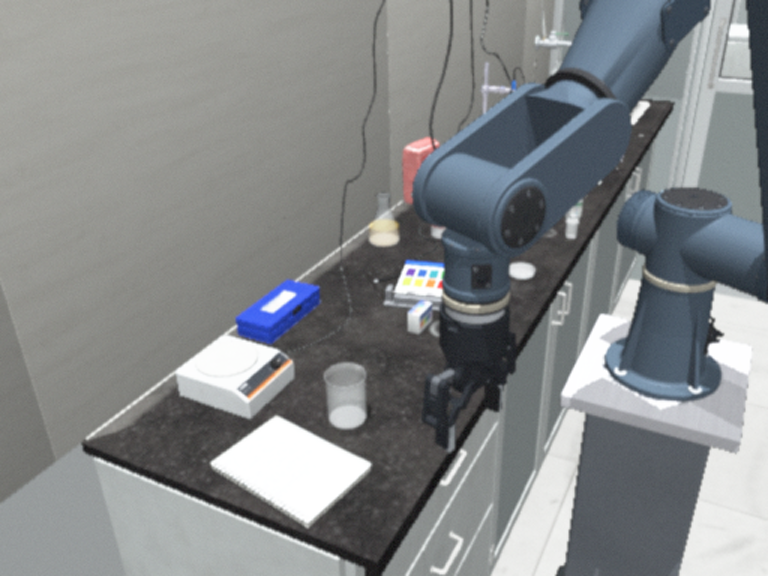

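View pics/side0.png

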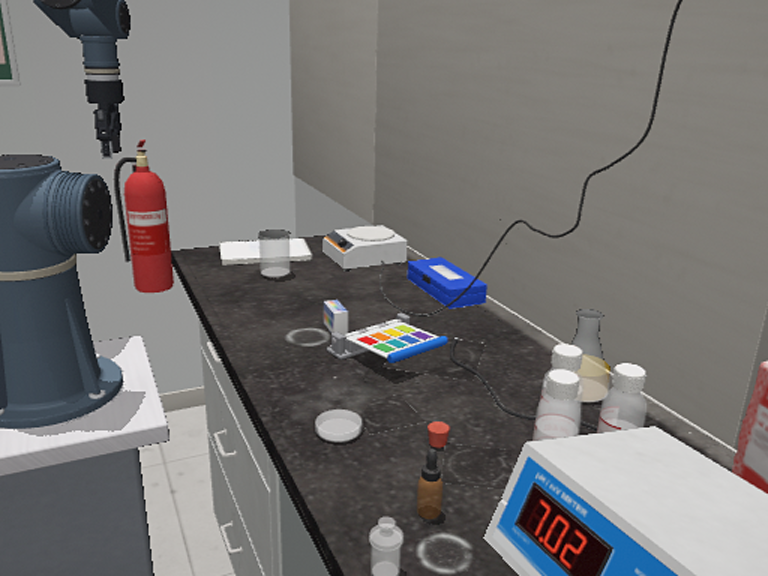

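The scene view shows the card at about (420,285), the box at (420,317) and the beaker at (346,395), with the arm hiding part of the area. The side view shows the bead from (392,357) to (446,340) and the box at (335,316), with its base near (337,335).

```bash
cat > h.py <<'E'
from station import *
import cv2,numpy as np
from scipy.spatial.transform import Rotation as Ro
def ray(n,uv,s=None):
    c=calibration(n);K=np.array(c['camera_matrix']);d=np.linalg.solve(K,[uv[0],uv[1],1.])
    if n=='wrist':
        T=np.eye(4);T[:3,:3]=Ro.from_quat(s['tool_rot']).as_matrix();T[:3,3]=s['tcp_pos'];T=T@np.array(c['mount'])
        return T[:3,3],T[:3,:3]@d
    R=np.array(c['R']);return -R.T@c['t'],R.T@d
def onz(o,d,z): return o+d*(z-o[2])/d[2]
def meet(*rays):
    A=0;b=0
    for o,d in rays:
        d=d/np.linalg.norm(d);P=np.eye(3)-np.outer(d,d);A=A+P;b=b+P@o
    return np.linalg.solve(A,b)
E
python3 - <<'E'
from h import *
np.set_printoptions(precision=4,suppress=True)
k=lambda u,v:((u+.5)/1.5-.5,(v+.5)/1.5-.5)
print('bead',[onz(*ray('side',k(*p)),.04) for p in((392,357),(446,340))])
print('cardpatchside box base',[onz(*ray('side',k(*p)),0) for p in((328,333),(337,335),(348,330),(276,276))])
print('scene card corners',[onz(*ray('scene',k(*p)),.03) for p in((394,299),(406,263),(444,263))])
print('scene box base',[onz(*ray('scene',k(*p)),0) for p in((408,330),(419,333),(346,415),(521,272),)])
print(calibration('wrist'))
s=sense();im=snapshot('wrist');cv2.imwrite('pics/w0.png',im[:,:,::-1])
E
```

```text
bead [array([ 0.4884, -0.164 ,  0.04  ]), array([ 0.5982, -0.1401,  0.04  ])]
cardpatchside box base [array([0.457 , 0.0388, 0.    ]), array([0.4691, 0.0248, 0.    ]), array([0.4957, 0.038 , 0.    ]), array([0.4548, 0.366 , 0.    ])]
scene card corners [array([0.5535, 0.0246, 0.03  ]), array([ 0.6074, -0.1457,  0.03  ]), array([ 0.5254, -0.1839,  0.03  ])]
scene box base [array([0.4917, 0.0832, 0.    ]), array([0.4659, 0.0841, 0.    ]), array([0.4661, 0.3849, 0.    ]), array([ 0.3622, -0.2732,  0.    ])]
{'camera_matrix': array([[324.7152,   0.    , 258.8989],
       [  0.    , 324.7152, 192.4908],
       [  0.    ,   0.    ,   1.    ]]), 'mount': array([[-0.0004, -0.9457, -0.325 ,  0.0835],
       [ 1.    , -0.0001, -0.0012, -0.0001],
       [ 0.0011, -0.325 ,  0.9457, -0.1429],
       [ 0.    ,  0.    ,  0.    ,  1.    ]])}
```

Request:
{"method": "apply_moves", "body": {
  "plan": [
    [-0.038,-0.045,0,0,0,0,1],
    [-0.038,-0.045,0,0,0,0,1],
    [-0.038,-0.045,0,0,0,0,1],
    [-0.038,-0.045,0,0,0,0,1],
    [-0.038,-0.045,0,0,0,0,1],
    [-0.038,-0.045,0,0,0,0,1],
    [-0.038,-0.045,0,0,0,0,1],
    [-0.038,-0.045,0,0,0,0,1]
  ]
}}

```text
t: 1.15
tcp_pos: [0.3623, 0.1767, 0.2314]
tool_rot: [0.129, 0.992, 0.0, 0.0]
force: [1.0, 0.1, -0.4]
finger_gap: -0.004
gripper_force: 0.0
```

Request:
{"method": "apply_moves", "body": {
  "plan": [
    [-0.038,-0.045,0,0,0,0,1],
    [-0.038,-0.045,0,0,0,0,1],
    [-0.038,-0.045,0,0,0,0,1],
    [-0.038,-0.045,0,0,0,0,1],
    [0,0,0,0,0,-0.157,1],
    [0,0,0,0,0,-0.157,1],
    [0,0,0,0,0,-0.157,1],
    [0,0,0,0,0,0,1]
  ]
}}

```text
t: 2.15
tcp_pos: [0.4624, -0.0346, 0.2312]
tool_rot: [-0.105, 0.994, 0.0, -0.0]
force: [0.9, 0.1, 0.2]
finger_gap: 0.001
gripper_force: 0.0
```

```bash
python3 - <<'E'
from h import *
import pickle
s=sense();im=snapshot('wrist');pickle.dump((s,im),open('w1.pkl','wb'))
print(s['t'],s['tcp_pos'],s['tool_rot'],s['force'],s['finger_gap'])
cv2.imwrite('pics/w1.png',cv2.resize(im[:,:,::-1],(768,576),interpolation=cv2.INTER_CUBIC))
E
```

```text
2.15 [ 0.46235103 -0.03459071  0.23115112] [-1.04897835e-01  9.94482975e-01  8.84077193e-05 -2.19758353e-04] [0.91746955 0.08029323 0.16697662] 0.001170142713317755
```

View pics/w1.png

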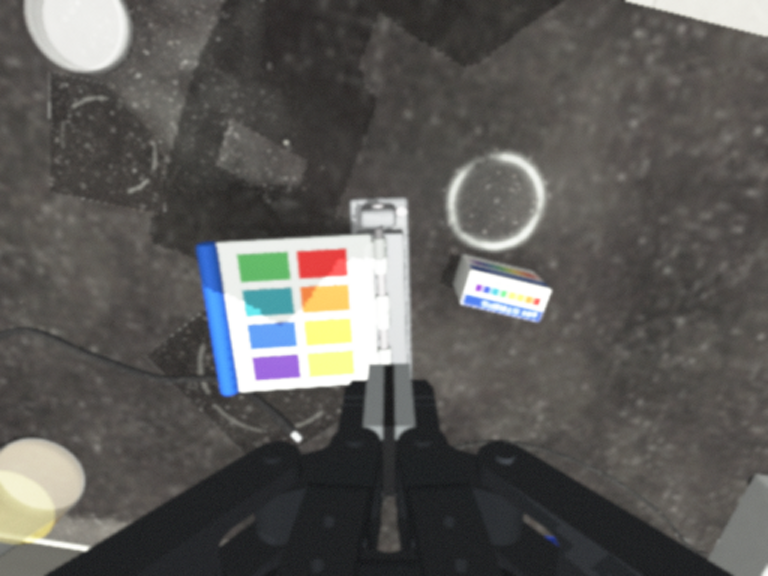

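The wrist view has image up toward the robot and image right toward +y. It shows the bead from (207,244) to (229,394), the spine at u≈355–410 with its near end at v≈200, and the box at about (455–551, 256–321). I'll crop and enlarge the box.

```bash
python3 - <<'E'
from h import *
import pickle
np.set_printoptions(precision=4,suppress=True)
s,im=pickle.load(open('w1.pkl','rb'))
a=cv2.resize(im[155:235,290:390,::-1],(800,640)[:2],interpolation=cv2.INTER_CUBIC)[:600]
cv2.imwrite('pics/c1.png',a)
k=lambda u,v:((u+.5)/1.5-.5,(v+.5)/1.5-.5)
print('cam',ray('wrist',(256,192),s)[0])
for nm,p,z in [('cheekL',(351,200),.038),('cheekR',(407,199),.038),('spineRedge',(410,362),.026),('spineRtop',(410,235),.026)]:
    print(nm,onz(*ray('wrist',k(*p),s),z))
# bead axis ends by mask, in both views
for n,I in (('wrist',im),('side',np.load('pics/side0.npy'))):
    h=cv2.cvtColor(I,cv2.COLOR_RGB2HSV);m=cv2.inRange(h,(100,170,60),(125,255,255))
    nn,l,st,ce=cv2.connectedComponentsWithStats(m)
    for i in range(1,nn):
        if st[i,4]>60: 
            r=cv2.minAreaRect(np.argwhere(l==i)[:,::-1].astype(np.float32));print(n,ce[i],r)
E
```

```text
cam [ 0.3807 -0.0522  0.3741]
cheekL [ 0.4356 -0.0673  0.038 ]
cheekR [ 0.4269 -0.0298  0.038 ]
spineRedge [0.5539 0.0017 0.026 ]
spineRtop [ 0.4535 -0.0212  0.026 ]
wrist [144.1652 211.9217] ((144.2020263671875, 212.38768005371094), (102.41735076904297, 11.730794906616211), 80.90972137451172)
side [297.474  188.6677] ((296.9264221191406, 188.45587158203125), (57.62351989746094, 26.239282608032227), 30.963754653930664)
side [277.5328 232.7992] ((277.7738037109375, 232.79649353027344), (6.087857723236084, 41.432891845703125), 71.02959442138672)
side [384.7394 353.9309] ((384.0244140625, 365.219482421875), (125.25135040283203, 55.28550338745117), 38.65980911254883)
```

View pics/c1.png

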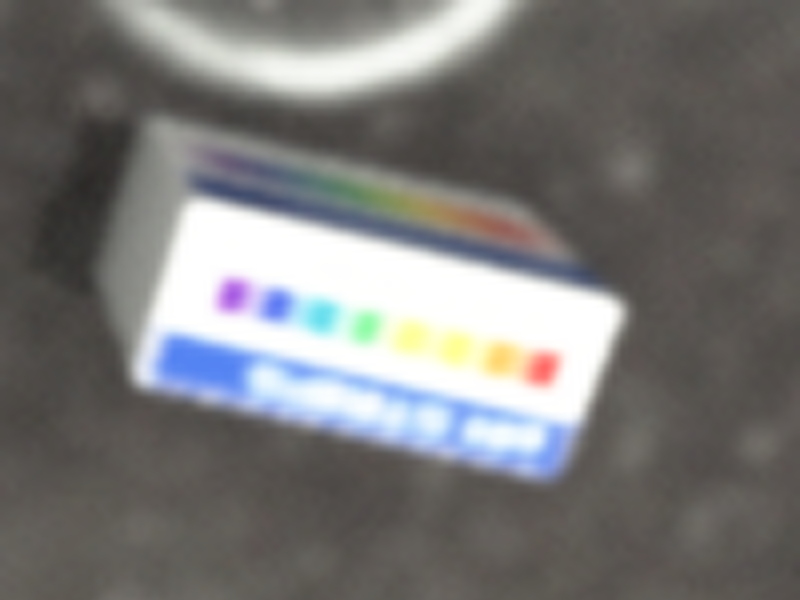

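The crop shows the top-face corners at (185,195), (625,300), (560,480) and (138,382), and base corners at (150,118) and (95,270), all in crop pixels.

```bash
python3 - <<'E'
from h import *
import pickle
np.set_printoptions(precision=4,suppress=True)
s,im=pickle.load(open('w1.pkl','rb'))
k=lambda u,v:((u+.5)/1.5-.5,(v+.5)/1.5-.5)
c=lambda u,v:((u+.5)/8-.5+290,(v+.5)/8-.5+155)
B=meet(ray('wrist',(144.2,212.2),s),ray('side',(277.65,232.8)));print('bead',B)
T=np.array([onz(*ray('wrist',c(*p),s),.045) for p in((185,195),(625,300),(560,480),(138,382))])
print('top',T,T.mean(0),'sides',[np.linalg.norm(T[i]-T[(i+1)%4]) for i in range(4)])
print('base',[onz(*ray('wrist',c(*p),s),0) for p in((150,118),(95,270),(530,205))])
# box height from two views: side view top centre-ish of box corner
print('boxtop near corner meet',meet(ray('wrist',c(138,382),s),ray('side',k(345,308))),meet(ray('wrist',c(185,195),s),ray('side',k(329,310))))
ux=T[1]-T[0];print('box y yaw',np.arctan2(ux[1],ux[0]))
# stand
e=[onz(*ray('wrist',k(*p),s),.026) for p in((410,362),(410,235))];d=(e[0]-e[1])[:2];th=np.arctan2(d[1],d[0])
E=[onz(*ray('wrist',p,s),B[2]) for p in((144.2-51.2*np.cos(1.412),212.2-51.2*np.sin(1.412)),(144.2+51.2*np.cos(1.412),212.2+51.2*np.sin(1.412)))]
d=(E[1]-E[0])[:2];tb=np.arctan2(d[1],d[0]);print('bead ends',E,np.linalg.norm(d),'yaw spine',th,'bead',tb)
for t in(th,tb,.21):
    X=np.array([np.cos(t),np.sin(t)]);Y=np.array([-X[1],X[0]])
    a=np.arcsin((B[2]-.028)/.122);O=B[:2]+Y*.122*np.cos(a)
    ch=.5*(onz(*ray('wrist',k(351,200),s),.038)+onz(*ray('wrist',k(407,199),s),.038))[:2]
    print(t,'angle',a,'O',O,'O from cheek',ch+X*.082,'box in stand',(T.mean(0)[:2]-O)@X,(T.mean(0)[:2]-O)@Y)
E
```

```text
bead [ 0.5413 -0.1487  0.0376]
top [[0.4644 0.0233 0.045 ]
 [0.4663 0.0847 0.045 ]
 [0.493  0.0842 0.045 ]
 [0.4912 0.024  0.045 ]] [0.4787 0.054  0.045 ] sides [np.float64(0.06140673060886893), np.float64(0.026763381000421263), np.float64(0.060234057507289156), np.float64(0.026823489661971338)]
base [array([0.4654, 0.0254, 0.    ]), array([0.4901, 0.0234, 0.    ]), array([0.4665, 0.0847, 0.    ])]
boxtop near corner meet [0.4863 0.023  0.0516] [0.458  0.0227 0.0522]
box y yaw 1.5401369065589434
bead ends [array([ 0.4868, -0.1632,  0.0376]), array([ 0.6058, -0.1337,  0.0376])] 0.12257234256115539 yaw spine 0.2239733684989034 bead 0.24363846956778643
0.2239733684989034 angle 0.0786533162086694 O [ 0.5143 -0.0301] O from cheek [ 0.5112 -0.0304] box in stand -0.015977546043647095 0.08992163324644749
0.24363846956778643 angle 0.0786533162086694 O [ 0.5119 -0.0307] O from cheek [ 0.5108 -0.0288] box in stand -0.0118146816747496 0.0901949105367397
0.21 angle 0.0786533162086694 O [ 0.5159 -0.0297] O from cheek [ 0.5115 -0.0315] box in stand -0.01893187873065181 0.0896777281495652
```

Request:
{"method": "apply_moves", "body": {
  "plan": [
    [0,0,0,0,0,0.12,0.3],
    [0,0,0,0,0,0.12,0.3],
    [-0.03,0.0455,0,0,0,0,0.3],
    [-0.03,0.0455,0,0,0,0,0.3],
    [0,0,0.055,0,0,0,0.3],
    [0,0,0.055,0,0,0,0.3],
    [0,0,0,0,0,0,0.3]
  ]
}}

```text
t: 3.08
tcp_pos: [0.5215, 0.0554, 0.1176]
tool_rot: [0.015, 1.0, 0.0, -0.005]
force: [0.1, -0.5, 0.0]
finger_gap: 0.352
gripper_force: 0.0
```

Request:
{"method": "apply_moves", "body": {
  "plan": [
    [0,0,0.04,0,0,0,0.3],
    [0,0,0.04,0,0,0,0.3],
    [0,0,0.02,0,0,0,0.3],
    [0,0,0.01,0,0,0,0.3],
    [0,0,0,0,0,0,0.3]
  ]
}}

```text
t: 3.7
tcp_pos: [0.5261, 0.0546, 0.0124]
tool_rot: [0.014, 1.0, -0.0, 0.001]
force: [0.1, -0.3, 0.4]
finger_gap: 0.353
gripper_force: 0.0
```

Request:
{"method": "apply_moves", "body": {
  "plan": [
    [0.013,0,0,0,0,0,0.3],
    [0.013,0,0,0,0,0,0.3],
    [0.013,0,0,0,0,0,0.3],
    [0.013,0,0,0,0,0,0.3],
    [0.013,0,0,0,0,0,0.3],
    [0.013,0,0,0,0,0,0.3],
    [0.013,0,0,0,0,0,0.3],
    [0.013,0,0,0,0,0,0.3]
  ]
}}

```text
t: 4.7
tcp_pos: [0.4201, 0.0577, 0.0113]
tool_rot: [0.014, 1.0, 0.0, -0.0]
force: [0.4, -0.1, 0.6]
finger_gap: 0.35
gripper_force: 0.2
```

```bash
python3 - <<'E'
from h import *
import pickle
s=sense();im=snapshot('side');w=snapshot('wrist');print(s['t'],s['tcp_pos'],s['force'])
a=cv2.resize(im[170:260,170:310,::-1],(796,512),interpolation=cv2.INTER_CUBIC)
cv2.imwrite('pics/s2.png',a)
E
```

```text
4.7 [0.42006621 0.05768629 0.01126348] [ 0.42904469 -0.07114941  0.55819927]
```

View pics/s2.png

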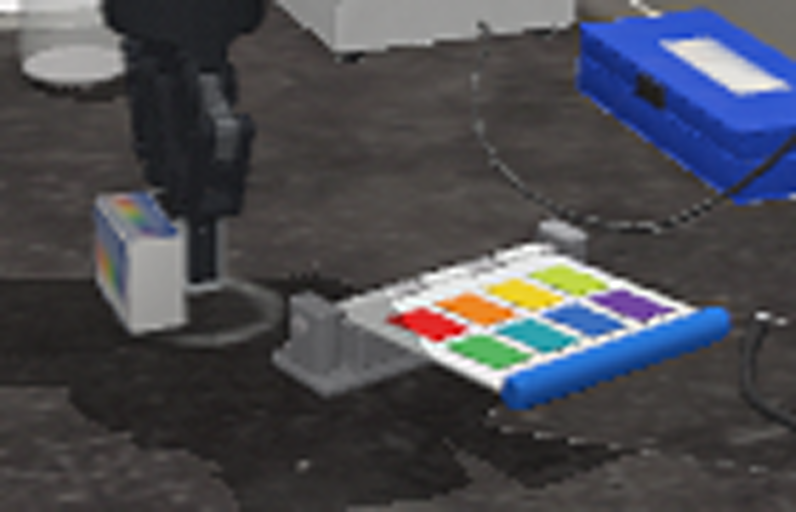

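The box is pushed and stands upright in the crop, with its near-right base corner at (133,333). I'll retract and re-measure the box, stopper and flask.

Request:
{"method": "apply_moves", "body": {
  "plan": [
    [-0.025,0,0,0,0,0,0.3],
    [0,0,-0.05,0,0,0,0.3],
    [0,0,-0.06,0,0,0,1],
    [0,0,-0.06,0,0,-0.1275,1],
    [0,0,-0.04,0,0,-0.1275,1],
    [0,-0.044,0,0,0,0,1],
    [0,-0.044,0,0,0,0,1],
    [0,-0.044,0,0,0,0,1]
  ]
}}

```text
t: 5.8
tcp_pos: [0.4758, -0.0727, 0.2214]
tool_rot: [-0.114, 0.994, 0.0, 0.0]
force: [-0.4, 1.1, -1.2]
finger_gap: -0.001
gripper_force: 0.0
```

```bash
python3 - <<'E'
from h import *
import pickle
s=sense();im=snapshot('wrist');pickle.dump((s,im),open('w2.pkl','wb'))
print(s['t'],s['tcp_pos'],s['tool_rot'],s['force'],s['finger_gap'])
cv2.imwrite('pics/w2.png',cv2.resize(im[:,:,::-1],(768,576),interpolation=cv2.INTER_CUBIC))
E
```

```text
5.8 [ 0.4757575  -0.0726822   0.22142825] [-1.13572703e-01  9.93529686e-01  6.41099857e-05  2.07910158e-05] [-0.41492907  1.12164886 -1.18205725] -0.0006643772499367256
```

View pics/w2.png

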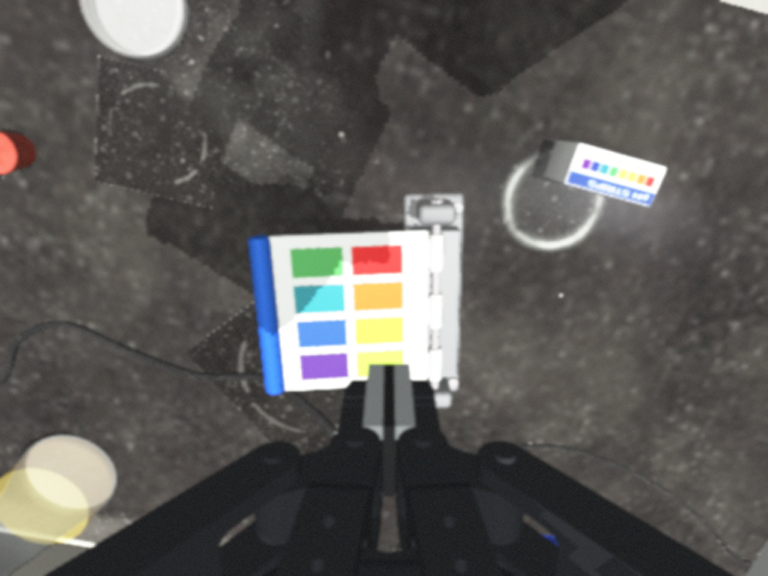

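The box now stands at the upper right, with top-face corners at about (578,143), (666,165), (653,207) and (566,185). The stopper is at (10,152), the flask base at (60,490), and the bead runs from (259,238) to (272,394). The spine's near end is at (405–463,196) and its far end is near (445,400).

```bash
python3 - <<'E'
from h import *
import pickle
np.set_printoptions(precision=4,suppress=True)
s,im=pickle.load(open('w2.pkl','rb'));s1,im1=pickle.load(open('w1.pkl','rb'))
k=lambda u,v:((u+.5)/1.5-.5,(v+.5)/1.5-.5)
h=cv2.cvtColor(im,cv2.COLOR_RGB2HSV);m=cv2.inRange(h,(100,170,60),(125,255,255))
nn,l,st,ce=cv2.connectedComponentsWithStats(m)
i=1+np.argmax(st[1:,4]*(ce[1:,0]<190));r=cv2.minAreaRect(np.argwhere(l==i)[:,::-1].astype(np.float32));print(r)
B=meet(ray('wrist',r[0],s),ray('wrist',(144.2,212.2),s1),ray('side',(277.65,232.8)));print('bead',B)
pl=[onz(*ray('wrist',k(*p),s),.038) for p in((405,196),(463,196),(453,400))]
print('cheeks',pl)
yaw=lambda a,b:np.arctan2(b[1]-a[1],b[0]-a[0])
e=[onz(*ray('wrist',k(*p),s),.0376) for p in((259,238),(272,394))];print('yaw bead',yaw(*e),'spine',yaw(pl[1],pl[2]),'cheek',yaw(pl[1],pl[0])+np.pi/2)
T=np.array([onz(*ray('wrist',k(*p),s),.045) for p in((578,143),(666,165),(653,207),(566,185))]);C=T.mean(0)[:2];print('box',C)
O=np.array([.513,-.030]);t=.225;X=np.array([np.cos(t),np.sin(t)]);Y=np.array([-X[1],X[0]])
f=lambda p:np.array([(p[:2]-O)@X,(p[:2]-O)@Y])
print('box st',f(C),'corners',[f(p) for p in T],'bead st',f(B))
for nm,p,z in(('stopper',(10,152),.025),('flask',(60,490),.0),('dish',(132,15),.015)):
    q=onz(*ray('wrist',k(*p),s),z);print(nm,q,f(q))
E
```

```text
((176.62179565429688, 209.793701171875), (105.57423400878906, 12.445577621459961), 84.17366027832031)
bead [ 0.5418 -0.1489  0.0378]
cheeks [array([ 0.4374, -0.071 ,  0.038 ]), array([ 0.4287, -0.0334,  0.038 ]), array([0.5802, 0.0016, 0.038 ])]
yaw bead 0.22251887561863704 spine 0.2273511036874277 cheek 0.22736424213866657
box [0.3932 0.0573]
box st [-0.0973  0.1118] corners [array([-0.1172,  0.0849]), array([-0.1038,  0.1427]), array([-0.0771,  0.1392]), array([-0.0912,  0.0805])] bead st [ 0.0015 -0.1223]
stopper [ 0.4704 -0.3358  0.025 ] [-0.1097 -0.2886]
flask [ 0.7755 -0.315   0.    ] [ 0.1923 -0.3364]
dish [ 0.3686 -0.2656  0.015 ] [-0.1934 -0.1974]
```

Request:
{"method": "apply_moves", "body": {
  "plan": [
    [-0.01,-0.042,0,0,0,0,1],
    [-0.01,-0.042,0,0,0,0,1],
    [-0.01,-0.042,0,0,0,0,1],
    [-0.01,-0.042,0,0,0,0,1],
    [0,0,0,-0.157,0,0,1],
    [0,0,0,-0.157,0,0,1],
    [0,0,0,-0.157,0,0,1],
    [0,0,0,-0.157,0,0,1]
  ]
}}

```text
t: 6.85
tcp_pos: [0.5526, -0.2265, 0.2215]
tool_rot: [-0.108, 0.944, 0.309, -0.035]
force: [-0.2, 0.1, 0.3]
finger_gap: 0.001
gripper_force: 0.0
```

Request:
{"method": "apply_moves", "body": {
  "plan": [
    [0,0,0,-0.157,0,0,1],
    [0,0,0,0,0,0,1]
  ]
}}

```text
t: 7.1
tcp_pos: [0.5518, -0.2275, 0.218]
tool_rot: [-0.103, 0.918, 0.381, -0.045]
force: [-0.2, 1.0, -0.0]
finger_gap: 0.001
gripper_force: 0.0
```

```bash
cat >> h.py <<'E'
O=np.array([.513,-.030]);t=.225;X=np.array([np.cos(t),np.sin(t)]);Y=np.array([-X[1],X[0]])
def st():
    s=sense();p=s['tcp_pos'];R=Ro.from_quat(s['tool_rot']).as_matrix();S=np.column_stack([[*X,0],[*Y,0],[0,0,1]])
    c=S.T@np.array([*(p[:2]-O),p[2]]);M=S.T@R
    print('t %.2f'%s['t'],'stand tcp',c.round(4),'\nx',M[:,0].round(3),'y',M[:,1].round(3),'z',M[:,2].round(3),'q',np.round(s['q'],2),'F',(S.T@s['force']).round(1))
    return c,M
E
python3 -c "
from h import *
c,M=st();print((M.T@(np.array([-.005,-.167,.054])-c)).round(4))"
```

```text
t 7.10 stand tcp [-0.0062 -0.2012  0.218 ] 
x [-1.     0.     0.004] y [0.003 0.705 0.709] z [-0.002  0.709 -0.705] q [-0.78  0.79  1.19  0.41  1.84 -2.6 ] F [-0.  1. -0.]
[-0.0018 -0.0922  0.1399]
```

Request:
{"method": "apply_moves", "body": {
  "plan": [
    [0,-0.031,0.0465,0,0,0,1],
    [0,-0.031,0.0465,0,0,0,1],
    [0,-0.031,0.0465,0,0,0,1],
    [0,0,0,0,0,0,1],
    [0,0,0,0,0,0,1]
  ]
}}

```text
t: 7.72
tcp_pos: [0.5464, -0.1948, 0.0591]
tool_rot: [-0.106, 0.918, 0.379, -0.042]
force: [0.0, -0.1, 0.4]
finger_gap: 0.0
gripper_force: 0.0
```

```bash
python3 - <<'E'
from h import *
c,M=st();print((M.T@(np.array([-.005,-.1246,.012])-c)).round(4))
im=snapshot('side');cv2.imwrite('pics/s3.png',cv2.resize(im[110:270,150:340,::-1],(712,600),interpolation=cv2.INTER_CUBIC))
E
```

```text
t 7.72 stand tcp [-0.0042 -0.1681  0.0591] 
x [-1.    -0.003 -0.002] y [-0.004  0.709  0.705] z [-0.001  0.705 -0.709] q [-0.75  0.96  1.32  0.41  1.55 -2.7 ] F [ 0.  -0.1  0.4]
[ 0.0008 -0.0024  0.064 ]
```

View pics/s3.png

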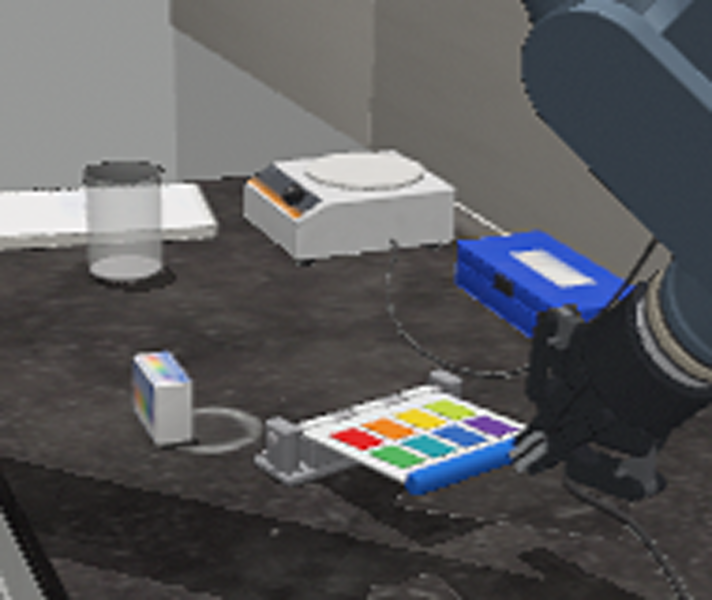

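The fingertip is at the bead's outer side, by (525,450) in the crop, and the box stands clear. I'll slide the fingertip under the bead.

Request:
{"method": "apply_moves", "body": {
  "plan": [
    [0,-0.004,0.02,0,0,0,1],
    [0,0,0.02,0,0,0,1],
    [0,0,0.018,0,0,0,1],
    [0,0,0,0,0,0,1]
  ]
}}

```text
t: 8.28
tcp_pos: [0.5366, -0.1566, 0.0138]
tool_rot: [-0.105, 0.918, 0.38, -0.044]
force: [1.1, 0.1, 0.5]
finger_gap: -0.0
gripper_force: 0.0
```

```bash
python3 - <<'E'
from h import *
c,M=st()
def pose(th):
    b=min(45,80-th);b=np.radians(b);a=np.radians(th)
    C=np.array([-.122*np.cos(a),.028+.122*np.sin(a)]);n=np.array([np.cos(b),np.sin(b)]);f=np.array([np.sin(b),-np.cos(b)])
    return C-.016*n+.011*f,b
p,b=c[1:],np.arctan2(M[1,2],-M[2,2])
for th in list(range(10,111,7)):
    q,b2=pose(th);d=q-p;n=np.array([np.cos(b),np.sin(b)]);f=np.array([np.sin(b),-np.cos(b)])
    print(th,'ty %.4f tz %.4f wx %.3f'%(d@n,d@f,b-b2),'tcp',q.round(3));p,b=q,b2
E
```

```text
t 8.28 stand tcp [-0.0052 -0.1286  0.0138] 
x [-1.    -0.003 -0.   ] y [-0.002  0.707  0.707] z [-0.002  0.707 -0.707] q [-0.72  1.01  1.39  0.43  1.44 -2.73] F [ 1.1 -0.2  0.5]
10 ty 0.0150 tz -0.0080 wx -0.000 tcp [-0.124  0.03 ]
17 ty 0.0127 tz -0.0078 wx 0.000 tcp [-0.12   0.045]
24 ty 0.0136 tz -0.0062 wx 0.000 tcp [-0.115  0.059]
31 ty 0.0142 tz -0.0045 wx 0.000 tcp [-0.108  0.072]
38 ty 0.0141 tz -0.0036 wx 0.052 tcp [-0.101  0.084]
45 ty 0.0136 tz -0.0037 wx 0.122 tcp [-0.093  0.096]
52 ty 0.0136 tz -0.0037 wx 0.122 tcp [-0.084  0.107]
59 ty 0.0136 tz -0.0037 wx 0.122 tcp [-0.074  0.117]
66 ty 0.0136 tz -0.0037 wx 0.122 tcp [-0.062  0.125]
73 ty 0.0136 tz -0.0037 wx 0.122 tcp [-0.05   0.132]
80 ty 0.0136 tz -0.0037 wx 0.122 tcp [-0.037  0.137]
87 ty 0.0136 tz -0.0037 wx 0.122 tcp [-0.024  0.141]
94 ty 0.0136 tz -0.0037 wx 0.122 tcp [-0.01   0.143]
101 ty 0.0136 tz -0.0037 wx 0.122 tcp [0.004 0.143]
108 ty 0.0136 tz -0.0037 wx 0.122 tcp [0.018 0.142]
```

Request:
{"method": "apply_moves", "body": {
  "plan": [
    [0,0.015,-0.008,0,0,0,1],
    [0,0.0127,-0.0078,0,0,0,1],
    [0,0.0136,-0.0062,0,0,0,1],
    [0,0.0142,-0.0045,0,0,0,1],
    [0,0.0141,-0.0036,0.052,0,0,1],
    [0,0.0136,-0.0037,0.122,0,0,1],
    [0,0,0,0,0,0,1]
  ]
}}

```text
t: 9.15
tcp_pos: [0.5291, -0.1212, 0.0987]
tool_rot: [-0.109, 0.948, 0.298, -0.033]
force: [-0.2, -0.3, -0.1]
finger_gap: 0.001
gripper_force: 0.0
```

```bash
python3 - <<'E'
from h import *
c,M=st()
im=snapshot('side');cv2.imwrite('pics/s4.png',cv2.resize(im[110:270,150:340,::-1],(712,600),interpolation=cv2.INTER_CUBIC))
E
```

```text
t 9.15 stand tcp [-0.0046 -0.0925  0.0987] 
x [-1.    -0.004 -0.003] y [-0.005  0.82   0.573] z [ 0.     0.573 -0.82 ] q [-0.64  0.78  1.53  0.39  1.34 -2.64] F [-0.3 -0.3 -0.1]
```

View pics/s4.png

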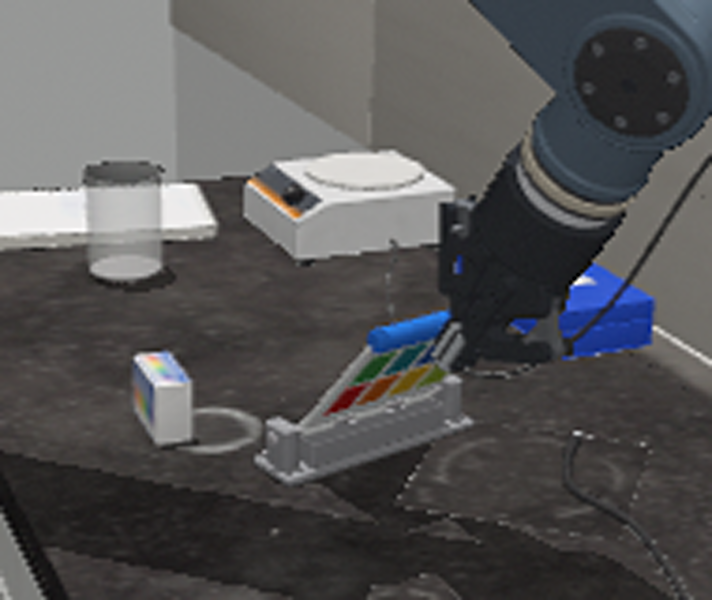

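The card has turned to about 45°, with the bead resting on the finger at (410,330). I'll continue the arc.

Request:
{"method": "apply_moves", "body": {
  "plan": [
    [0,0.0136,-0.0037,0.122,0,0,1],
    [0,0.0136,-0.0037,0.122,0,0,1],
    [0,0.0136,-0.0037,0.122,0,0,1],
    [0,0.0136,-0.0037,0.122,0,0,1],
    [0,0.0136,-0.0037,0.122,0,0,1],
    [0,0.0136,-0.0037,0.122,0,0,1],
    [0,0.0136,-0.0037,0.122,0,0,1],
    [0,0.0136,-0.0037,0.122,0,0,1]
  ]
}}

```text
t: 10.2
tcp_pos: [0.5067, -0.0279, 0.1423]
tool_rot: [-0.11, 0.977, -0.182, 0.02]
force: [-1.1, -0.4, 1.0]
finger_gap: -0.0
gripper_force: 0.4
```

Request:
{"method": "apply_moves", "body": {
  "plan": [
    [0,0.0136,-0.0037,0.122,0,0,1],
    [0,0.0136,-0.0037,0.122,0,0,1],
    [0,0,0,0,0,0,1]
  ]
}}

```text
t: 10.58
tcp_pos: [0.499, 0.0011, 0.1359]
tool_rot: [-0.11, 0.948, -0.298, 0.031]
force: [-0.2, -0.1, -0.6]
finger_gap: -0.004
gripper_force: 0.0
```

```bash
python3 - <<'E'
from h import *
c,M=st()
im=snapshot('side');cv2.imwrite('pics/s5.png',cv2.resize(im[110:270,150:340,::-1],(712,600),interpolation=cv2.INTER_CUBIC))
E
```

```text
t 10.57 stand tcp [-0.0067  0.0334  0.1359] 
x [-1.    -0.005  0.006] y [-0.008  0.821 -0.571] z [-0.003 -0.572 -0.821] q [ 0.12  0.6   1.89 -0.9   0.81 -0.99] F [-0.2 -0.  -0.6]
```

View pics/s5.png

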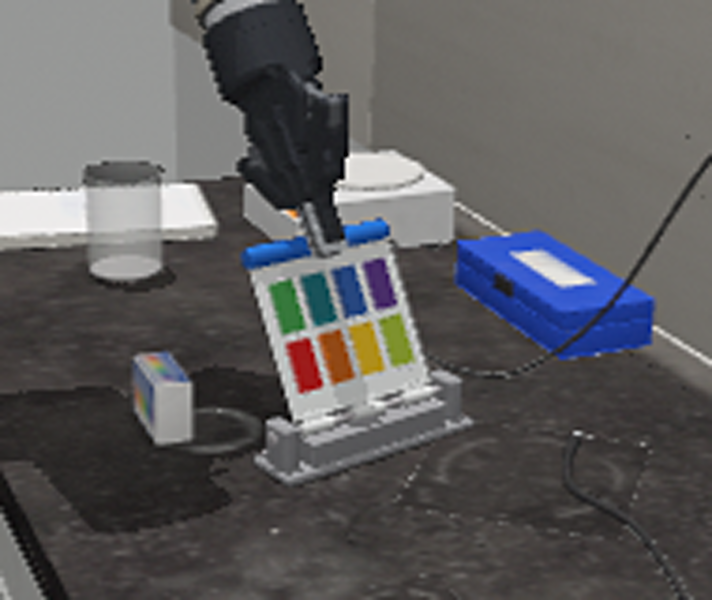

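The card is past upright at about 115°, with the finger at (320,235) on the bead. Next I back off, re-tilt, and push with the fingertip end from above.

Request:
{"method": "apply_moves", "body": {
  "plan": [
    [0,-0.02,0,0,0,0,1],
    [0,0,-0.05,0,0,0,1],
    [0,0,0,-0.162,0,0,1],
    [0,0,0,-0.162,0,0,1],
    [0,0,0,-0.162,0,0,1],
    [0,0,0,-0.162,0,0,1],
    [0,0,0,-0.162,0,0,1],
    [0,0,0,-0.162,0,0,1]
  ]
}}

```text
t: 11.62
tcp_pos: [0.4991, 0.0094, 0.1919]
tool_rot: [-0.111, 0.977, 0.182, -0.018]
force: [-0.3, 1.0, 0.5]
finger_gap: -0.003
gripper_force: 0.0
```

Request:
{"method": "apply_moves", "body": {
  "plan": [
    [0,0,0,-0.162,0,0,1],
    [0,0,0,0,0,0,1],
    [0,0,0,0,0,0,1]
  ]
}}

```text
t: 12.0
tcp_pos: [0.4975, 0.011, 0.1907]
tool_rot: [-0.109, 0.96, 0.257, -0.029]
force: [0.0, -1.0, 0.6]
finger_gap: 0.003
gripper_force: 0.0
```

```bash
python3 - <<'E'
from h import *
c,M=st()
im=snapshot('side')
h=cv2.cvtColor(im,cv2.COLOR_RGB2HSV);m=cv2.inRange(h,(100,170,60),(125,255,255));m[:,280:]=0;m[:150]=0
r=cv2.minAreaRect(np.argwhere(m>0)[:,::-1].astype(np.float32));print(r)
# bead mid lies in plane stand X=0
o,d=ray('side',r[0]);k=((O-o[:2])@X)/(d[:2]@X);P=o+k*d;y,z=(P[:2]-O)@Y,P[2];th=np.degrees(np.arctan2(z-.028,-y));print('bead',y,z,'r',np.hypot(y,z-.028),'theta',th)
def pose(th,g):
    b=np.radians(max(0,min(30,180-th)));a=np.radians(th)
    C=np.array([-.122*np.cos(a),.028+.122*np.sin(a)]);f=np.array([np.sin(b),-np.cos(b)])
    return C-g*f,b
p,b=c[1:],np.arctan2(M[1,2],-M[2,2])
for th,g in [(th,.02),(th,.009)]+[(x,.008) for x in np.linspace(th,180,11)[1:]]+[(181,.007)]:
    q,b2=pose(th,g);d=q-p;n=np.array([np.cos(b),np.sin(b)]);f=np.array([np.sin(b),-np.cos(b)])
    print('%.1f'%th,'ty %.4f tz %.4f wx %.3f'%(d@n,d@f,b-b2),'tcp',q.round(3));p,b=q,b2
E
```

```text
t 12.00 stand tcp [-0.006   0.0434  0.1907] 
x [-1.    -0.001 -0.   ] y [-0.001  0.866  0.5  ] z [ 0.     0.5   -0.866] q [-0.45  0.53  1.71  0.42  1.27 -2.45] F [-0.2 -0.9  0.6]
((247.327880859375, 180.60655212402344), (24.44465446472168, 64.28038024902344), 84.80557250976562)
bead 0.005150570939728659 0.13300661629305655 r 0.1051328580716913 theta 92.8081054634018
92.8 ty -0.0528 tz -0.0034 wx 0.000 tcp [-0.004  0.167]
92.8 ty 0.0000 tz 0.0110 wx 0.000 tcp [0.001 0.158]
101.5 ty 0.0148 tz 0.0122 wx 0.000 tcp [0.02  0.154]
110.2 ty 0.0129 tz 0.0133 wx 0.000 tcp [0.038 0.149]
119.0 ty 0.0107 tz 0.0151 wx 0.000 tcp [0.055 0.142]
127.7 ty 0.0083 tz 0.0166 wx 0.000 tcp [0.071 0.131]
136.4 ty 0.0057 tz 0.0176 wx 0.000 tcp [0.084 0.119]
145.1 ty 0.0030 tz 0.0183 wx 0.000 tcp [0.096 0.105]
153.8 ty 0.0007 tz 0.0186 wx 0.067 tcp [0.106 0.089]
162.6 ty -0.0002 tz 0.0186 wx 0.152 tcp [0.114 0.072]
171.3 ty -0.0002 tz 0.0186 wx 0.152 tcp [0.119 0.054]
180.0 ty -0.0002 tz 0.0186 wx 0.152 tcp [0.122 0.036]
181.0 ty -0.0000 tz 0.0031 wx 0.000 tcp [0.122 0.033]
```

```bash
python3 - <<'E'
from h import *
im=snapshot('side')
h=cv2.cvtColor(im,cv2.COLOR_RGB2HSV);m=cv2.inRange(h,(100,170,60),(125,255,255));m[:,265:]=0;m[:150]=0
nn,l,s_,ce=cv2.connectedComponentsWithStats(m)
for i in range(1,nn):
    if s_[i,4]>15:
        r=cv2.minAreaRect(np.argwhere(l==i)[:,::-1].astype(np.float32))
        o,d=ray('side',r[0]);k=((O-o[:2])@X)/(d[:2]@X);P=o+k*d;y,z=(P[:2]-O)@Y,P[2]
        print(s_[i],r,'bead',y,z,'r',np.hypot(y,z-.028),'theta',np.degrees(np.arctan2(z-.028,-y)))
cv2.imwrite('pics/s6.png',cv2.resize(im[110:270,150:340,::-1],(712,600),interpolation=cv2.INTER_CUBIC))
E
```

```text
[215 168  39  13 203] ((233.882568359375, 174.4631805419922), (5.311893939971924, 39.25917053222656), 77.6609115600586) bead 0.06486311329759448 0.13267033587507254 r 0.12313855074206889 theta 121.78606251418519
[239 181   9  13  65] ((243.17433166503906, 187.2477264404297), (12.64330768585205, 4.980697154998779), 73.3007583618164) bead 0.022481718296195406 0.10970674532536184 r 0.0847432586652946 theta 105.38431101703132
```

View pics/s6.png

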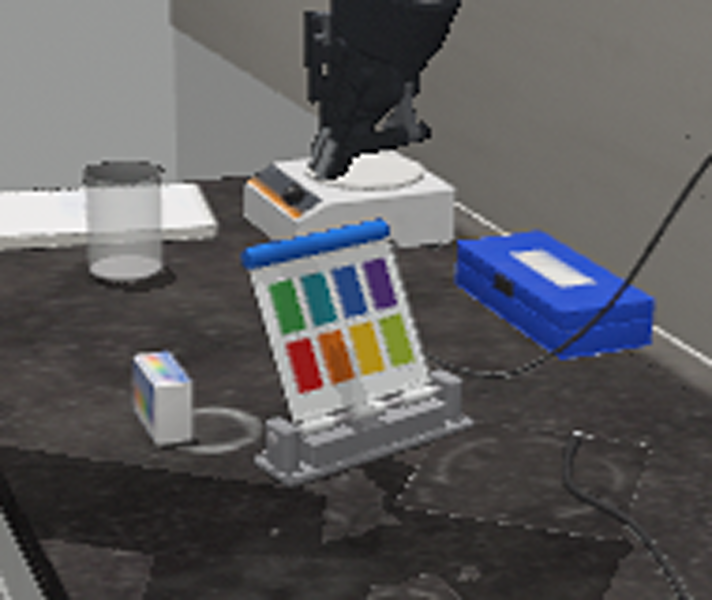

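The bead is whole in view from (245,255) to (388,230). The ray gives a hinge angle of 121.8° at radius 0.123, which matches the given 0.122. Planning the push down:

```bash
python3 - <<'E'
from h import *
c,M=st()
def pose(th,g):
    b=np.radians(max(0,min(30,180-th)));a=np.radians(th)
    C=np.array([-.122*np.cos(a),.028+.122*np.sin(a)]);f=np.array([np.sin(b),-np.cos(b)])
    return C-g*f,b
p,b=c[1:],np.arctan2(M[1,2],-M[2,2]);th=121.8
for th,g in [(th,.018),(th,.009)]+[(x,.008) for x in np.linspace(th,180,9)[1:]]+[(180,.005)]:
    q,b2=pose(th,g);d=q-p;n=np.array([np.cos(b),np.sin(b)]);f=np.array([np.sin(b),-np.cos(b)])
    print('%.1f'%th,'ty %.4f tz %.4f wx %.3f'%(d@n,d@f,b-b2),'tcp',q.round(3));p,b=q,b2
E
```

```text
t 12.10 stand tcp [-0.0059  0.0447  0.1911] 
x [-1.    -0.003 -0.001] y [-0.003  0.866  0.5  ] z [-0.001  0.5   -0.866] q [-0.45  0.53  1.71  0.42  1.27 -2.45] F [ 0.3 -0.3 -0.8]
121.8 ty -0.0127 tz 0.0433 wx 0.000 tcp [0.055 0.147]
121.8 ty 0.0000 tz 0.0090 wx 0.000 tcp [0.06  0.139]
129.1 ty 0.0064 tz 0.0151 wx 0.000 tcp [0.073 0.13 ]
136.3 ty 0.0046 tz 0.0148 wx 0.000 tcp [0.084 0.119]
143.6 ty 0.0027 tz 0.0152 wx 0.000 tcp [0.094 0.107]
150.9 ty 0.0009 tz 0.0155 wx 0.016 tcp [0.103 0.094]
158.2 ty 0.0000 tz 0.0155 wx 0.127 tcp [0.11  0.081]
165.4 ty 0.0000 tz 0.0155 wx 0.127 tcp [0.116 0.066]
172.7 ty 0.0000 tz 0.0155 wx 0.127 tcp [0.12  0.051]
180.0 ty 0.0000 tz 0.0155 wx 0.127 tcp [0.122 0.036]
180.0 ty 0.0000 tz 0.0030 wx 0.000 tcp [0.122 0.033]
```

Request:
{"method": "apply_moves", "body": {
  "plan": [
    [0,-0.0127,0.0433,0,0,0,1],
    [0,0,0.009,0,0,0,1],
    [0,0.0064,0.0151,0,0,0,1],
    [0,0.0046,0.0148,0,0,0,1],
    [0,0.0027,0.0152,0,0,0,1],
    [0,0.0009,0.0155,0.016,0,0,1],
    [0,0,0.0155,0.127,0,0,1],
    [0,0,0,0,0,0,1]
  ]
}}

```text
t: 13.1
tcp_pos: [0.4811, 0.0779, 0.08]
tool_rot: [-0.113, 0.975, 0.189, -0.023]
force: [-0.4, -0.3, -0.5]
finger_gap: 0.0
gripper_force: 0.0
```

```bash
cat > b.py <<'E'
from h import *
c,M=st()
im=snapshot('side')
h=cv2.cvtColor(im,cv2.COLOR_RGB2HSV);m=cv2.inRange(h,(100,170,60),(125,255,255));m[:,265:]=0;m[:150]=0
nn,l,s_,ce=cv2.connectedComponentsWithStats(m)
for i in range(1,nn):
    if s_[i,4]>15:
        r=cv2.minAreaRect(np.argwhere(l==i)[:,::-1].astype(np.float32))
        o,d=ray('side',r[0]);k=((O-o[:2])@X)/(d[:2]@X);P=o+k*d;y,z=(P[:2]-O)@Y,P[2]
        print(s_[i],'bead',y,z,'r',np.hypot(y,z-.028),'theta',np.degrees(np.arctan2(z-.028,-y)))
import sys
cv2.imwrite('pics/%s.png'%sys.argv[1],cv2.resize(im[110:270,150:340,::-1],(712,600),interpolation=cv2.INTER_CUBIC))
E
python3 b.py s7
```

```text
t 13.10 stand tcp [-0.0071  0.1123  0.08  ] 
x [-1.    -0.006  0.002] y [-0.005  0.927  0.375] z [-0.004  0.375 -0.927] q [-0.28  0.66  1.86  0.44  0.87 -2.41] F [-0.5 -0.2 -0.5]
[204 185  37  14 131] bead 0.12248994735655071 0.06969789825877865 r 0.12939282021275375 theta 161.2004532146406
[229 194  11   8  43] bead 0.06211916092245869 0.06750431043721827 r 0.07361644311450012 theta 147.5459223852699
```

Request:
{"method": "apply_moves", "body": {
  "plan": [
    [0,0,0.0155,0.127,0,0,1],
    [0,0,0.0155,0.127,0,0,1],
    [0,0,0.0155,0.127,0,0,1],
    [0,0,0.003,0,0,0,1],
    [0,0,0,0,0,0,1]
  ]
}}

```text
t: 13.78
tcp_pos: [0.4816, 0.086, 0.0352]
tool_rot: [-0.114, 0.994, 0.0, 0.001]
force: [-4.0, -2.0, 25.1]
finger_gap: 0.001
gripper_force: 12.7
```

```bash
python3 b.py s8
```

```text
t 13.78 stand tcp [-0.0047  0.1201  0.0352] 
x [-1.    -0.003 -0.002] y [-0.003  1.     0.   ] z [ 0.002  0.    -1.   ] q [-0.05  0.69  1.92  0.    0.53 -1.85] F [-4.3 -1.  25.1]
[222 198  18   7  43] bead 0.08098867848555893 0.05171257064453266 r 0.08438869621820916 theta 163.68056507105152
[202 203  19   9  54] bead 0.18227167713903386 0.0010418289083795607 r 0.18425446338062282 theta -171.5868855109251
[228 205  11   5  28] bead 0.06804778697389478 0.03794926371579865 r 0.06877128151002475 theta 171.68172683156857
```

Pressing at 25 N with the bead top at 35 mm shows the card is against its stop. I'll retreat upward and check.

Request:
{"method": "apply_moves", "body": {
  "plan": [
    [0,0,-0.02,0,0,0,1],
    [0,0,-0.06,0,0,0,1],
    [0,0,-0.06,0,0,0,1],
    [0,0,-0.05,0,0,0,1],
    [0,0,0,0,0,0,1],
    [0,0,0,0,0,0,1]
  ]
}}

```text
t: 14.58
tcp_pos: [0.4801, 0.0863, 0.2223]
tool_rot: [-0.113, 0.994, 0.001, -0.0]
force: [-0.2, -0.1, 0.2]
finger_gap: -0.0
gripper_force: 0.0
```

```bash
python3 b.py s9
```

```text
t 14.57 stand tcp [-0.0062  0.1207  0.2223] 
x [-1.    -0.001  0.001] y [-0.001  1.     0.002] z [-0.001  0.002 -1.   ] q [-0.05  0.36  1.78  0.    1.01 -1.85] F [-0.2 -0.   0.2]
[202 198  37  14 113] bead 0.13240638087873755 0.02643611949607083 r 0.13241561622269438 theta -179.32329857841654
[228 205  11   5  27] bead 0.06804778697389478 0.03794926371579865 r 0.06877128151002475 theta 171.68172683156857
```

View pics/s9.png

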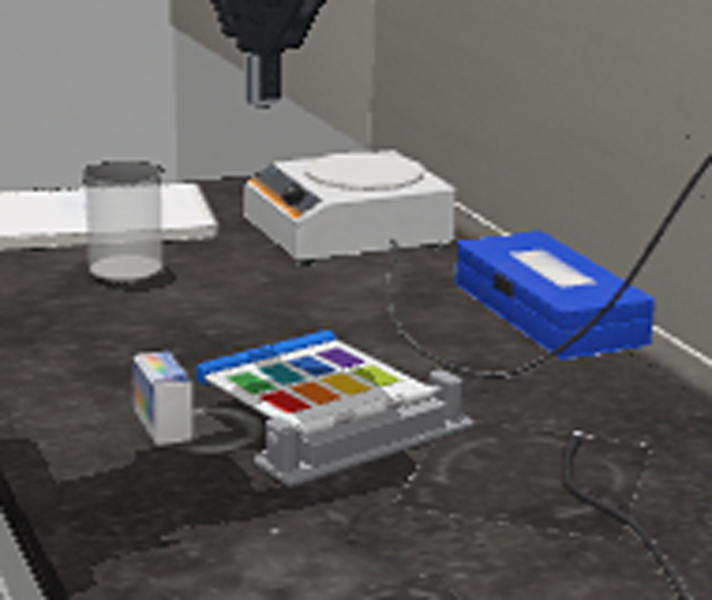

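The card lies flat on the left, with the bead from (197,372) to (333,338). The box stands upright and clear at (163,400), and the gripper touches nothing. Handing in.

```bash
python3 -c "
from station import *
print(sign_off())"
```

```text
the job is handed in; nothing more can be done
None
```

The job is handed in: the box was pushed upright to about 97 mm toward the robot from the stand's middle (limit 73 mm), the card lies flat on the left against its stop, nothing else was touched, and the arm is clear at 14.6 s of the 61 s allowed; the hand-in returned no verdict.

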